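# Lock a microplate in the shaker's clamp

### The job

The 96-well plate lies loose in the nest of the microplate shaker. Clamp it for the run: with the fingertips, push the black clamp knob along its L-shaped slot towards the plate, so that the orange jaw drives the plate back to its stops, then round the corner and sideways to the end of the short leg, so that the clamp is locked. Push lightly and do not squeeze the knob; do not touch or lift the plate, and leave the bottle, tip box and tube rack on the bench where they stand.

Things in the scene. Friction and masses are not known exactly. Their poses are not given: they have to be found in the camera images.
- shaker: White benchtop microplate shaker, fixed, 300 (x) by 250 (y) mm. Origin: centre of its underside on the bench; x points from its sloping key panel (front) to its rear, y to its left, z up. Platform top at z 105 mm; at its front a grey cover plate (x -115 to -20, y -85 to 85, top z 117 mm) with the L slot, 11 mm wide. Apart from the knob nothing on it stands above z 120 mm.
- slot_start (a point): Open end of the slot's long leg (pin axis, on the cover's top surface), at x -85, y -10 mm of the shaker; a red dot beside it. The long leg runs 34 mm along the shaker's +x to the corner. Axes as the shaker's.
- slot_corner (a point): Corner of the slot (pin axis with the jaw home, on the cover's top surface), at x -51, y -10 mm of the shaker. From here the short leg runs 20 mm along the shaker's +y. Axes as the shaker's.
- slot_end (a point): End of the short leg (pin axis when locked, on the cover's top surface), at x -51, y +10 mm of the shaker; a green dot beside it. Axes as the shaker's.
- knob: Black clamp knob: an upright round post, 18 mm in diameter and 28 mm high, free to be pushed from any side. Origin: centre of its lower end, 1.5 mm above the cover plate (118.5 mm above the bench); axes as the shaker's. The 8 mm pin below it runs in the slot with 1.5 mm play to each side.
- clamp_jaw (a joint): Travel of the clamp slide with knob and orange jaw along the shaker's +x, towards the plate: 0 fully open, 0.034 m home at the corner (within the play of the short leg, 0.032 to 0.034). It stays where it is left; some 2 N move it, a little more with the plate.
- clamp_knob (a joint): Sideways travel of the knob along the shaker's +y: 0 in the long leg, 0.020 m at the end of the short leg (locked). The slot's walls stop it from moving sideways until the jaw is home. It stays where it is left; some 1.5 N move it.
- plate: Loose white 96-well plate, 128 (y) by 85.5 (x) by 14.4 mm, about 90 g, flat in the nest behind the cover. Origin: centre of its underside, 105 mm above the bench; axes about as the shaker's. The nest has dark rear stops with faces at x 112 mm of the shaker and side guides, 3 mm clear. At first the plate's rear edge is about 6 to 14 mm short of the stops.
- bottle: Amber reagent bottle with blue cap, 60 mm in diameter, 135 mm high, loose on the bench beside the shaker. Origin at the centre of its underside.
- tip_box: Blue pipette-tip box with pale lid, 88 by 125 by 67 mm, loose on the bench beside the shaker. Origin at the centre of its underside.
- tube_rack: Yellow rack with eight capped microtubes, 55 by 120 by 51 mm, loose on the bench beside the shaker. Origin at the centre of its underside.
There are look-alikes about, which are no part of the job. What is meant by the plate is not blue, and is the larger of those in its own colour.

How it is judged:
By the outcome, as a careful person would: the job done as asked, in the order asked, and still so for the second after the job is handed in, with the robot touching nothing.
It also fails if it takes over 40 s, if anything falls off the work surface, if the arm or the gripper's body presses on something with over 40 N, if the wrist force passes 120 N, or if a joint passes its speed limit or range.

### The arm

A 6-joint arm with a two-finger parallel gripper is mounted at the origin on the work surface. World frame = base frame: x ahead of the robot, y to its left, z up, the work surface at z = 0. Lengths are in mm, angles in rad, forces in N, time in s.
With the tool pointing down it reaches from about 350 to 775 mm from the base axis. Payload 7.3 kg.
Tool frame: the origin (TCP) lies midway between the tips of the shut fingers; the grasp point (between the pads) lies 19 mm behind it; z points along the fingers, y is the line along which they close (so a half turn about z gives the same grasp; the last joint's range is limited). The gripper opens to 92 mm and grips with 3 to 60 N. Pads are 19 mm wide; open, the fingers measure 130 mm over their backs; the gripper's body (75 mm by 190 mm) begins 47 mm behind the grasp point.
Start: joints at [-1.352, 0.342, 1.524, -0, 1.275, -0.146], TCP at [187.323, -490.464, 226.741] pointing down, gripper open.
Joint ranges: [-2.53, 2.53], [-0.77, 2.02], [0.04, 2.7], [-1, 4.14], [0.28, 2.66], [-3.11, 3.11]. Speed limits (rad/s): [2.57, 2.57, 3.14, 3.14, 3.14, 3.14].

### API

Orientations are given as [roll, pitch, yaw] about the fixed x, y, z axes, in that order (R = Rz(yaw) Ry(pitch) Rx(roll)).
In Python, from plant import bot gives the robot as it stands. The module is installed in compiled form; this text tells all that it offers.
- The arm moves only by the shell command python3 -m crank 'ROWS' [OPENING]. ROWS is JSON, a list of rows, each a list of 6 numbers: the shift along the tool's x, y, z in m, then the turn, a rotation vector about the tool's x, y, z in rad. In form: [[dx, dy, dz, wx, wy, wz], ...]. A call has 1 to 5 rows; each row shifts and turns the commanded pose from where the row before left it, along the tool's axes as they then stand; what a row does not reach is not made up. A row lasts 1/8 s, in which the tool goes at most 62.5 mm and 10.7 degrees, less where a joint would pass 70% of its speed; a pose out of reach is approached as far as the arm can. A call is refused whole if a number of a shift passes 0.0625 or a number of a turn 0.188, either way. A call with a gripper value outside its range is refused whole. OPENING is the opening in per cent of the stroke, from 0 (shut) to 100 (fully open), set as the call begins (- or left out, the last holds). The fingers move at their own pace and stop on an object; the grip force is fixed at half the most. Time passes only in rows, so rows that do not move let the fingers close. It gives the time, the measured TCP pose, the force, the opening and the grip force at its end, in the units of the state.
- bot.get_obs(): the state, without advancing time (a new reading comes with each control period).
- bot.capture(name): name is "scene" or "top" or "wrist"; returns a dict with "color" (480x640x3 uint8, blue, green, red), "fov_y" (degrees; the focal length in pixels is half the picture's height over the tangent of half this angle, whatever the lens; pixels are square), "cx", "cy" (the principal point, pixels), "extrinsics" (4x4, takes a point from world to camera coordinates); the wrist camera has in their place "tool_from_camera" (4x4, takes a point from camera to tool coordinates, whose origin is the TCP and whose axes are the flange's). Camera axes: x right, y up, looking along -z (the intrinsics and any distortion apply to the point x, -y, -z); pixel columns grow to the right and rows downward; lengths in mm; the calibration is good to about 2 mm. The wrist camera is an equidistant fisheye: a pixel r from the principal point sees the ray r / f radians off the axis. A picture is of the moment at which its call begins: read the wrist's pose just before it. There is no depth.
- bot.close_job(): hands the job in; it is judged then, once.
The state is a dict: "time": time; "joint_positions": joint angles; "dq": joint speeds; "tau": joint torques, N m; "tool_pos": TCP position; "tcp_rot": TCP orientation; "contact_force": force on the tool from outside, world axes, zero at the start; "moment": the same for the moment, N m; "grip_width": finger opening in mm; "finger_force": force on a finger pad.
Only numpy, scipy, OpenCV 4.12 (cv2) and the standard library are available. Lean on these libraries where they do the work, as an engineer would, in place of code of your own. Each camera call takes 0.05 s, during which the arm holds its last target. There are 200 camera calls.

## Working session

There is one attempt and no reset: what is moved stays moved. The work goes in short steps, Python scripts to look and compute and a shell command to move; the robot and the scene stay as the last step left them, time stands still between calls to the robot, and variables do not carry over. Pictures are saved under pics/ and viewed, at most 10 in all, crops included, and the job is handed in when it is done.

```bash
mkdir -p pics
python3 - <<'E'
from plant import bot
import cv2,numpy as np
np.set_printoptions(suppress=True,precision=4)
o=bot.get_obs();print({k:np.round(v,3).tolist() for k,v in o.items()})
for n in("scene","top"):
    c=bot.capture(n);cv2.imwrite(f"pics/{n}0.png",c["color"]);print(n,{k:v for k,v in c.items() if k!="color"})
E
```

```text
{'time': 0.0, 'joint_positions': [-1.352, 0.343, 1.525, -0.0, 1.275, -0.146], 'dq': [-0.001, 0.0, -0.0, -0.002, -0.0, -0.0], 'tau': [0.0, -43.124, -24.422, 0.072, 0.056, -0.0], 'tool_pos': [187.217, -490.047, 226.027], 'tcp_rot': [-3.14, -0.0, 0.365], 'contact_force': [-0.536, 0.053, -0.616], 'moment': [-0.014, -0.02, -0.046], 'finger_force': 0.0, 'grip_width': 92.037}
scene {'fov_y': 56.143532364961274, 'cx': 316.2997913808023, 'cy': 241.1119498094201, 'extrinsics': array([[   -0.8253,     0.5647,     0.0062,   474.3706],
       [   -0.3806,    -0.5643,     0.7326,   185.0346],
       [    0.4172,     0.6023,     0.6806, -1217.2059],
       [    0.    ,     0.    ,     0.    ,     1.    ]])}
top {'fov_y': 46.620121530204216, 'cx': 325.4842799058097, 'cy': 238.14876373401398, 'extrinsics': array([[    0.005 ,    -1.    ,    -0.0045,    22.8963],
       [    0.9824,     0.0041,     0.1869,  -621.7907],
       [   -0.1869,    -0.0054,     0.9824, -1210.8175],
       [    0.    ,     0.    ,     0.    ,     1.    ]])}
```

View pics/top0.png

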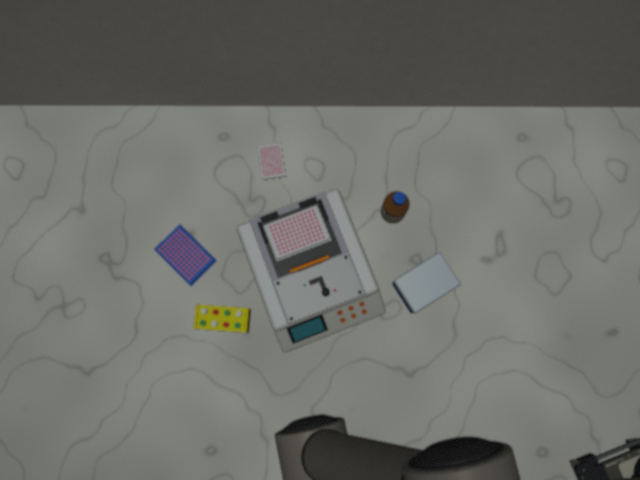

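View pics/scene0.png

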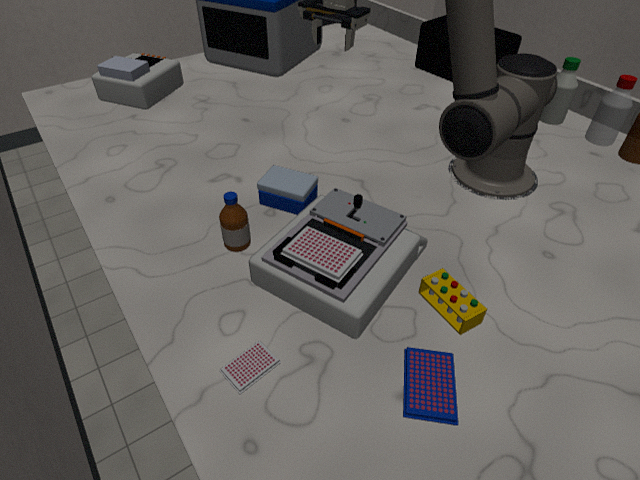

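Top view: the shaker is centred near (312,270), with the plate in its nest at (297,232) and the knob at about (323,291). Things that could be taken for the plate are the small white plate at (272,161), the blue plate at (185,255), and a second shaker-like device in the scene view at (138,78). I choose the larger white plate in the nest, and the knob on that shaker's cover. Next is one close crop.

Run:
```python
import cv2,numpy as np
a=cv2.imread("pics/top0.png")[185:355,230:390];b=cv2.imread("pics/scene0.png")[180:340,240:430]
a=cv2.resize(a,None,fx=2.5*1,fy=2.5,interpolation=cv2.INTER_CUBIC);b=cv2.resize(b,None,fx=2,fy=2,interpolation=cv2.INTER_CUBIC)
c=np.zeros((425,790,3),np.uint8);c[:425,:400]=a;c[:320,405:785]=b;cv2.imwrite("pics/crop.png",c)
```

```text
(no output)
```

View pics/crop.png

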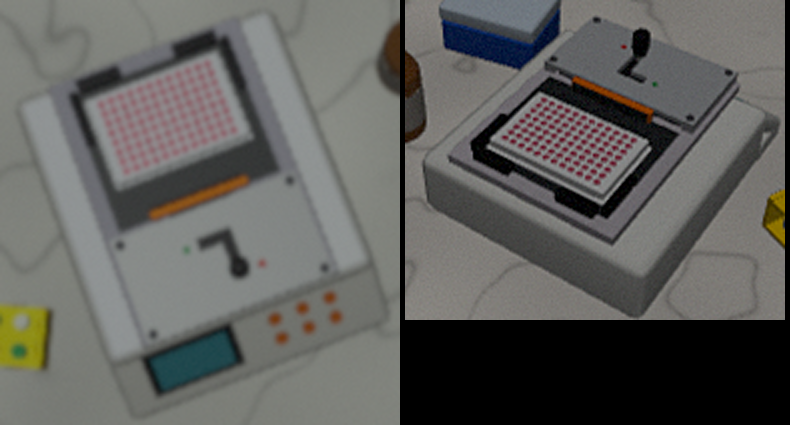

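The crop confirms the choice. In the top crop, the knob top is at (239,267), the slot corner about (228,235) and the slot end about (203,243). The cover screws are at (120,245), (290,181), (325,268) and (153,334). In the scene crop they are at (597,20), (737,72), (691,124) and (551,60). I'll fit the shaker's pose to these.

```bash
cat > h.py <<'E'
import numpy as np,cv2
from plant import bot
from scipy.optimize import least_squares
def proj(c,P):
    f=240/np.tan(np.radians(c["fov_y"]/2));q=np.c_[P,np.ones(len(P))]@c["extrinsics"].T
    return np.c_[c["cx"]+f*q[:,0]/-q[:,2],c["cy"]-f*q[:,1]/-q[:,2]]
def world(p,L):
    x,y,t=p[:3];L=np.asarray(L,float);c,s=np.cos(t),np.sin(t)
    return np.c_[x+c*L[:,0]-s*L[:,1],y+s*L[:,0]+c*L[:,1],L[:,2]]
E
python3 - <<'E'
from h import *
ct,cs=bot.capture("top"),bot.capture("scene")
T=np.array([[120,245],[290,181],[325,268],[153,334],[228,235],[203,243],[239,267]])/2.5+[230,185]
S=(np.array([[691,124.],[551,60],[597,20],[737,72]])-[405,0])/2+[240,180]
T=T-.3
def L(p):
    a,b=p[3:5];z=118
    sc=[[-67.5+a,b,z],[-67.5+a,-b,z],[-67.5-a,-b,z],[-67.5-a,b,z]]
    return sc
def r(p):
    l=L(p);e=proj(ct,world(p,l+[[-51,-10,115],[-51,10,115],[-85+p[5],-10,146.5]]))-T
    e2=proj(cs,world(p,l))-S
    return np.r_[e.ravel(),e2.ravel()]
s=least_squares(r,[600,20,.3,40,75,0],loss="soft_l1");print(np.round(s.x,3));print(np.round(s.fun.reshape(-1,2),1))
k=world(s.x,[[-85,-10,118.5],[-51,-10,118],[-51,10,118]]);print(k)
np.save("p.npy",s.x)
E
```

```text
[5.66217e+02 6.50860e+01 3.72000e-01 4.13080e+01 7.88570e+01 1.29900e+00]
[[-0.9 -0.1]
 [-0.2 -0.7]
 [-0.1  0.3]
 [-0.7  0.7]
 [-1.1 -0. ]
 [ 0.2  0.1]
 [-0.1  0. ]
 [-0.4 -2.7]
 [ 0.4 -0.8]
 [-0.6 -0.8]
 [-3.7  0.2]]
[[490.65471437  24.89414942 118.5       ]
 [522.33247068  37.24403831 118.        ]
 [515.06783016  55.87801261 118.        ]]
```

```bash
cat >> h.py <<'E'
from scipy.spatial.transform import Rotation as Ro
def tool(p):
    o=bot.get_obs();R=Ro.from_euler("xyz",o["tcp_rot"]).as_matrix()
    return o,R
def go(p,tgt,yaw=None):
    "shift in tool axes to shaker-frame target, m; and turn"
    o,R=tool(p);d=world(p,[tgt])[0]-o["tool_pos"]
    x=o["tool_pos"]-np.r_[p[:2],0];c,s=np.cos(p[2]),np.sin(p[2])
    w=(R.T@(Ro.from_euler("xyz",[np.pi,0,p[2]]).as_matrix()))
    print("t",round(o["time"],2),"in shaker",np.round([c*x[0]+s*x[1],-s*x[0]+c*x[1],x[2]],1),"F",np.round(o["contact_force"],1),"shift",np.round(R.T@d/1000,4),"turn",np.round(Ro.from_matrix(w).as_rotvec(),4),"w",round(float(o["grip_width"]),1))
E
python3 -c "
from h import *
go(np.load('p.npy'),[-122,-10,226])"
```

```text
t 0.2 in shaker [-554.8 -379.8  226.3] F [ 0.4 -0.5  0. ] shift [ 0.4302 -0.3728  0.0007] turn [-0.0009 -0.0002 -0.007 ] w 91.8
```

```bash
python3 -m crank '[[0.043,-0.037,0,0,0,0],[0.043,-0.037,0,0,0,0],[0.043,-0.037,0,0,0,0],[0.043,-0.037,0,0,0,0],[0.043,-0.037,0,0,0,0]]' 0
python3 -m crank '[[0.043,-0.037,0,0,0,0],[0.043,-0.037,0,0,0,0],[0.043,-0.037,0,0,0,0],[0.02,-0.02,0,0,0,0],[0,0,0,0,0,0]]' 0
python3 - <<'E'
from h import *
p=np.load('p.npy');go(p,[-122,-10,226])
o=bot.get_obs();c=bot.capture("wrist")
cv2.imwrite("pics/w1.png",c["color"]);print({k:v for k,v in c.items() if k!="color"})
np.savez("w1.npz",pos=o["tool_pos"],rot=o["tcp_rot"],T=c["tool_from_camera"],f=240/np.tan(np.radians(c["fov_y"]/2)),c=[c["cx"],c["cy"]])
E
```

```text
time: 0.82
tool_pos: [322.7, -239.3, 226.8]
tcp_rot: [3.141, -0.0, 0.364]
contact_force: [0.1, -0.5, 0.0]
grip_width: 46.4
finger_force: 0.0
time: 1.45
tool_pos: [414.9, -64.0, 226.6]
tcp_rot: [-3.141, 0.0, 0.369]
contact_force: [0.1, -0.7, 0.4]
grip_width: 1.3
finger_force: 0.0
t 1.45 in shaker [-187.8  -65.3  226.6] F [ 0.1 -0.7  0.4] shift [ 0.0657 -0.0555  0.0006] turn [-0.0002  0.0002 -0.0032] w 1.3
{'fov_y': 65.70646984690485, 'cx': 321.45884168757027, 'cy': 247.52480066048562, 'tool_from_camera': array([[-3.43783880e-04,  9.62855859e-01,  2.70015698e-01,
         7.33953153e+01],
       [ 9.99999700e-01,  1.43645540e-04,  7.60969933e-04,
         1.14702985e+00],
       [ 6.93917807e-04,  2.70015878e-01, -9.62855619e-01,
        -1.58976697e+02],
       [ 0.00000000e+00,  0.00000000e+00,  0.00000000e+00,
         1.00000000e+00]])}
```

View pics/w1.png

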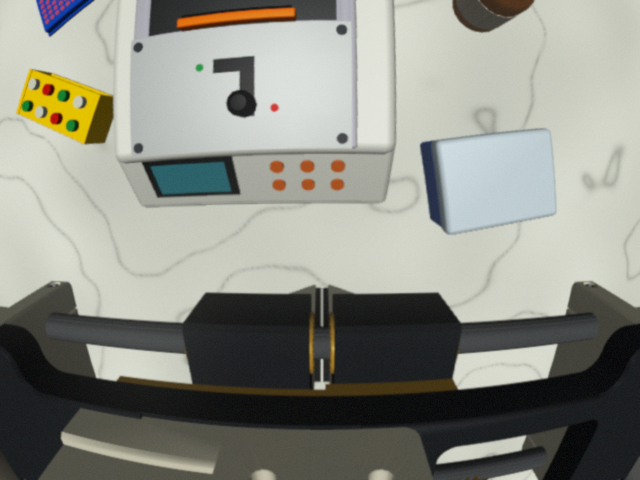

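Wrist view: the screws are at (138,47), (342,29), (342,138) and (138,148). The slot corner is at (247,65), the slot end about (220,66), the knob about (240,102) and the shut fingers around (321,340). I'll refine the pose from these.

```bash
cat >> h.py <<'E'
def wproj(w,P):
    R=Ro.from_euler("xyz",w["rot"]).as_matrix();t=(P-w["pos"])@R
    M=np.linalg.inv(w["T"]);q=t@M[:3,:3].T+M[:3,3];q=q*[1,-1,-1]
    r=np.hypot(q[:,0],q[:,1]);th=np.arctan2(r,q[:,2])
    return w["c"]+w["f"]*(th/np.maximum(r,1e-9))[:,None]*q[:,:2]
E
python3 - <<'E'
from h import *
w=np.load("w1.npz");p0=np.load("p.npy")
W=np.array([[138,47],[342,29],[342,138],[138,148],[247,65],[220,66.]])
def r(p):
    a,b=p[3:5];l=[[-67.5+a,b,118],[-67.5+a,-b,118],[-67.5-a,-b,118],[-67.5-a,b,118],[-51,-10,117],[-51,10,117]]
    return (wproj(w,world(p,l))-W).ravel()
s=least_squares(r,p0[:5],loss="soft_l1");print(np.round(s.x,3),np.round(s.fun.reshape(-1,2),1).tolist())
q=s.x;print(wproj(w,world(q,[[-85,-10,146.5],[-85,-10,118.5],[-85,-22,117]])),wproj(w,np.array([w["pos"],w["pos"]+[0,0,19]])))
np.save("p.npy",q);go(q,[-122,-10,226])
im=cv2.imread("pics/w1.png");c=np.vstack([cv2.resize(im[40:140,180:320],None,fx=4,fy=2.8),cv2.resize(im[270:400,240:400],(560,300))]);cv2.imwrite("pics/w1c.png",c)
E
```

```text
[5.66341e+02 6.20650e+01 3.73000e-01 4.06640e+01 7.82600e+01] [[-0.2, 0.1], [-0.4, 0.5], [0.3, 0.4], [0.1, 0.2], [-0.1, -1.4], [0.2, -0.3]]
[[237.96157498 104.49091617]
 [246.52379245 108.51775124]
 [263.32530942 107.90809302]] [[319.30294761 306.65698558]
 [319.02482703 325.39980324]]
t 1.5 in shaker [-187.7  -63.   226.6] F [ 0.1 -0.3  0.2] shift [ 0.0654 -0.0534  0.0005] turn [ 0.0002  0.0006 -0.0062] w 0.4
```

View pics/w1c.png

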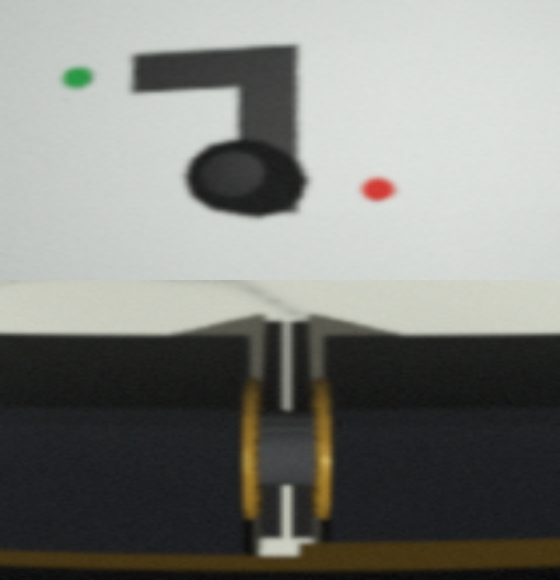

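Shaker pose agrees to about 1–2 mm. Next I go behind the knob and descend to TCP z ≈ 127.

```bash
python3 -m crank '[[0.031,-0.027,0,0,0,-0.006],[0.031,-0.0264,0,0,0,0],[0,0,0.05,0,0,0],[0,0,0.049,0,0,0],[0,0,0,0,0,0]]' 0
python3 -m crank '[[0,0,0,0,0,0]]'
python3 -c "
from h import *
go(np.load('p.npy'),[-106,-10,127])"
```

```text
time: 2.12
tool_pos: [450.7, 5.8, 125.3]
tcp_rot: [-3.138, 0.007, 0.369]
contact_force: [0.3, -0.1, 0.8]
grip_width: 0.2
finger_force: 0.0
time: 2.25
tool_pos: [454.3, 5.7, 129.2]
tcp_rot: [3.14, -0.002, 0.369]
contact_force: [0.1, 0.2, 0.4]
grip_width: 0.5
finger_force: 0.0
t 2.25 in shaker [-124.9  -11.6  129.2] F [0.1 0.2 0.4] shift [ 0.0189 -0.0017  0.0022] turn [ 0.0012 -0.0017 -0.0037] w 0.5
```

```bash
python3 -m crank '[[0.008,-0.0015,0.001,0,0,0],[0.008,0,0,0,0,0],[0.004,0,0,0,0,0],[0.004,0,0,0,0,0]]'
python3 -m crank '[[0.004,0,0,0,0,0],[0.004,0,0,0,0,0]]'
python3 -c "
from h import *
p=np.load('p.npy');go(p,[-72,-10,127])
cv2.imwrite('pics/w2.png',bot.capture('wrist')['color'][0:440,100:500])"
```

```text
time: 2.75
tool_pos: [475.1, 16.9, 126.8]
tcp_rot: [3.141, 0.001, 0.371]
contact_force: [-2.7, -1.5, 1.1]
grip_width: 0.3
finger_force: 1.2
time: 3.0
tool_pos: [482.5, 19.8, 126.7]
tcp_rot: [-3.142, 0.001, 0.371]
contact_force: [-1.7, -1.6, 1.0]
grip_width: 0.6
finger_force: 1.2
t 3.0 in shaker [-93.4  -8.8 126.7] F [-1.7 -1.6  1. ] shift [ 0.0215  0.0011 -0.0004] turn [-0.0001  0.0006 -0.0024] w 0.6
```

View pics/w2.png

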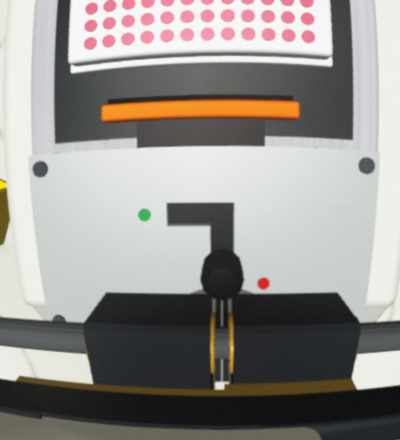

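The fingers are centred on the knob at (222,275) in the crop, and it is moving with about 2 N. I continue along the long leg.

```bash
python3 -m crank '[[0.004,0,0,0,0,0],[0.004,0,0,0,0,0],[0.004,0,0,0,0,0],[0.003,0.0005,0,0,0,0]]'
python3 -m crank '[[0.002,0,0,0,0,0],[0.002,0,0,0,0,0]]'
python3 -m crank '[[0.001,0,0,0,0,0],[0.001,0,0,0,0,0]]'
python3 -c "
from h import *
p=np.load('p.npy');go(p,[-70,-10,127])"
```

```text
time: 3.55
tool_pos: [496.8, 25.0, 126.6]
tcp_rot: [-3.141, 0.0, 0.371]
contact_force: [-3.6, 0.4, 2.0]
grip_width: 0.5
finger_force: 1.2
time: 3.8
tool_pos: [500.3, 26.3, 126.6]
tcp_rot: [-3.141, 0.001, 0.371]
contact_force: [-3.0, 0.2, 0.9]
grip_width: 0.4
finger_force: 1.3
time: 4.05
tool_pos: [502.2, 26.9, 126.6]
tcp_rot: [-3.142, 0.0, 0.371]
contact_force: [-2.5, 0.6, 0.7]
grip_width: 0.6
finger_force: 1.3
t 4.05 in shaker [-72.5  -9.4 126.6] F [-2.5  0.6  0.7] shift [ 0.0025  0.0006 -0.0004] turn [-0.0001  0.0003 -0.0024] w 0.6
```

Not at the hard stop yet, so I creep on in 1 mm steps.

```bash
for i in 1 ; do python3 -m crank '[[0.001,0,0,0,0,0],[0,0,0,0,0,0]]'|grep -E "pos|contact"
python3 -m crank '[[0.001,0,0,0,0,0],[0,0,0,0,0,0]]'|grep -E "pos|contact"
python3 -m crank '[[0.001,0,0,0,0,0],[0,0,0,0,0,0]]'|grep -E "pos|contact"; done
python3 -c "
from h import *
p=np.load('p.npy');go(p,[-70,-10,127])"
```

```text
tool_pos: [503.3, 27.3, 126.7]
contact_force: [-2.5, 1.2, -0.9]
tool_pos: [503.8, 27.5, 126.6]
contact_force: [-4.5, -0.0, 0.4]
tool_pos: [504.0, 27.6, 126.6]
contact_force: [-7.6, -2.0, 2.6]
t 4.8 in shaker [-70.6  -9.4 126.6] F [-7.6 -2.   2.6] shift [ 0.0006  0.0006 -0.0004] turn [-0.0003  0.0026 -0.0022] w 0.4
```

Force is rising to about 8 N, so the jaw is home. I back off, go round to the knob's −y side and look.

```bash
python3 -m crank '[[-0.006,0,0,0,0,0],[-0.008,0,0,0,0,0],[0,0.018,0,0,0,0],[0,0.019,0,0,0,0],[0,0,0,0,0,0]]'
python3 -m crank '[[0.016,0,0,0,0,0],[0.0155,0,0,0,0,0],[0,0,0,0,0,0],[0,0,0,0,0,0]]'
python3 - <<'E'
from h import *
p=np.load('p.npy');go(p,[-52.5,-44,127])
o=bot.get_obs();c=bot.capture("wrist")
cv2.imwrite("pics/w3.png",c["color"][0:440,20:500])
w=dict(pos=o["tool_pos"],rot=o["tcp_rot"],T=c["tool_from_camera"],f=240/np.tan(np.radians(c["fov_y"]/2)),c=[c["cx"],c["cy"]])
print(wproj(w,world(p,[[-52,-10,146.5],[-52,-10,118.5],[-51,10,117],[112,0,110]]))-[20,0])
E
```

```text
time: 5.42
tool_pos: [506.5, -13.5, 126.7]
tcp_rot: [3.141, -0.001, 0.368]
contact_force: [-0.2, -0.1, -0.3]
grip_width: 0.6
finger_force: 0.0
time: 5.92
tool_pos: [534.2, -0.2, 126.5]
tcp_rot: [-3.141, 0.001, 0.371]
contact_force: [0.6, -0.1, 1.3]
grip_width: 0.2
finger_force: 0.0
t 5.92 in shaker [-52.6 -46.3 126.5] F [ 0.6 -0.1  1.3] shift [ 0.0001 -0.0023 -0.0005] turn [-0.0003  0.0009 -0.0023] w 0.2
[[213.99577289 324.01738605]
 [226.13090134 298.14546778]
 [188.45164694 294.35768333]
 [204.59200903 -26.51467446]]
```

View pics/w3.png

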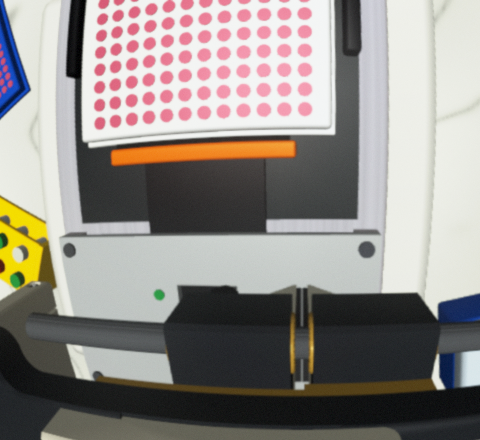

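The knob is hidden behind the carriage, and the jaw is up against the plate front (near (205,152)). I push sideways lightly along tool −y.

```bash
python3 -m crank '[[0,-0.004,0,0,0,0],[0,-0.004,0,0,0,0],[0,-0.004,0,0,0,0],[0,-0.003,0,0,0,0]]'
python3 -m crank '[[0,-0.003,0,0,0,0],[0,-0.003,0,0,0,0]]'|grep -E "pos|contact"
python3 -m crank '[[0,-0.003,0,0,0,0],[0,-0.002,0,0,0,0]]'|grep -E "pos|contact"
python3 -c "
from h import *
p=np.load('p.npy');go(p,[-52.5,-10,127])"
```

```text
time: 6.48
tool_pos: [529.3, 13.8, 126.8]
tcp_rot: [3.141, 0.0, 0.371]
contact_force: [1.3, -1.8, -0.4]
grip_width: 0.4
finger_force: 0.8
tool_pos: [527.1, 19.4, 126.7]
contact_force: [0.2, -2.3, 0.7]
tool_pos: [525.3, 24.2, 126.7]
contact_force: [-0.7, -2.3, 1.1]
t 6.97 in shaker [-52.  -20.3 126.7] F [-0.7 -2.3  1.1] shift [-0.0005 -0.0103 -0.0003] turn [ 0.0001  0.0001 -0.0023] w 0.1
```

```bash
python3 -m crank '[[0,-0.002,0,0,0,0],[0,-0.002,0,0,0,0]]'|grep -E "pos|contact"
python3 -m crank '[[0,-0.002,0,0,0,0],[0,-0.001,0,0,0,0]]'|grep -E "pos|contact"
python3 -m crank '[[0,-0.001,0,0,0,0],[0,0,0,0,0,0]]'|grep -E "pos|contact"
python3 -c "
from h import *
p=np.load('p.npy');go(p,[-52.5,-10,127])"
```

```text
tool_pos: [523.9, 27.8, 126.7]
contact_force: [0.3, -2.9, 0.9]
tool_pos: [523.3, 29.6, 126.8]
contact_force: [1.2, -8.4, -0.4]
tool_pos: [523.2, 29.8, 126.8]
contact_force: [1.5, -8.5, -1.7]
t 7.72 in shaker [-51.9 -14.4 126.8] F [ 1.5 -8.5 -1.7] shift [-0.0006 -0.0044 -0.0002] turn [ 0.0034 -0.0004 -0.0022] w 0.1
```

Hard stop at about 8.5 N. I retreat sideways, rise, and check.

```bash
python3 -m crank '[[0,0.008,0,0,0,0],[0,0.02,0,0,0,0],[-0.01,0.01,-0.05,0,0,0],[-0.05,0.02,-0.05,0,0,0],[-0.03,-0.02,0,0,0,0]]'
python3 -m crank '[[-0.04,0,0,0,0,0],[0,0,0,0,0,0],[0,0,0,0,0,0]]'
python3 - <<'E'
from h import *
p=np.load('p.npy');go(p,[-140,-44,227])
o=bot.get_obs();c=bot.capture("wrist")
w=dict(pos=o["tool_pos"],rot=o["tcp_rot"],T=c["tool_from_camera"],f=240/np.tan(np.radians(c["fov_y"]/2)),c=[c["cx"],c["cy"]])
cv2.imwrite("pics/w4.png",c["color"])
print(wproj(w,world(p,[[-51,10,146.5],[-51,10,117],[-51,-10,117],[112,0,105]])))
E
```

```text
time: 8.35
tool_pos: [459.9, -33.8, 222.2]
tcp_rot: [3.137, -0.006, 0.368]
contact_force: [0.8, 0.3, -0.2]
grip_width: 0.6
finger_force: 0.0
time: 8.72
tool_pos: [422.0, -46.0, 219.6]
tcp_rot: [3.141, -0.001, 0.37]
contact_force: [-0.5, 0.4, -0.5]
grip_width: 0.7
finger_force: 0.0
t 8.72 in shaker [-173.8  -48.   219.6] F [-0.5  0.4 -0.5] shift [ 0.0338 -0.0041 -0.0074] turn [ 0.0007 -0.0014 -0.0033] w 0.7
[[226.61983452  72.20980298]
 [236.86930605  79.88737404]
 [264.7799802   78.22351406]
 [259.556382   -96.20717089]]
```

View pics/w4.png

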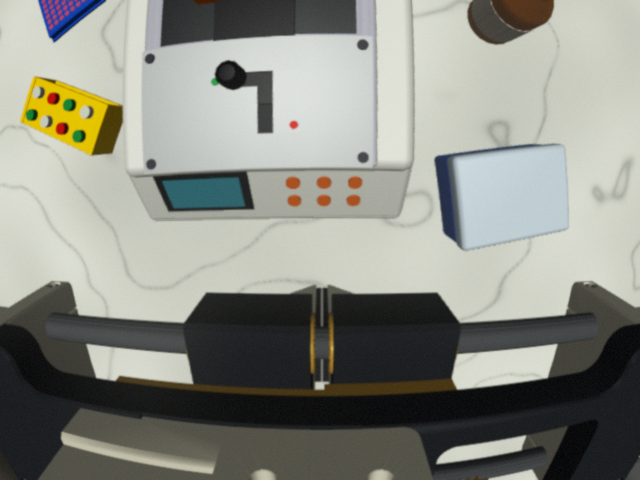

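Knob sits at the green-dot end of the slot, at about (230,73). The predicted fully locked position is (226.6,72), so I'll measure its outline against the model.

Run:
```python
from h import *
p=np.load('p.npy')
o=bot.get_obs();c=bot.capture("wrist")
w=dict(pos=o["tool_pos"],rot=o["tcp_rot"],T=c["tool_from_camera"],f=240/np.tan(np.radians(c["fov_y"]/2)),c=[c["cx"],c["cy"]])
a=np.linspace(0,2*np.pi,60)
def sil(w,x,y):
    L=np.vstack([np.c_[x+9*np.cos(a),y+9*np.sin(a),0*a+z] for z in(118.5,146.5)]);q=wproj(w,world(p,L));return np.r_[q.min(0),q.max(0)]
for x,y in((-51,10),(-51,8),(-53,10)):print(x,y,sil(w,x,y).round(1))
w1=np.load("w1.npz");print("start",sil(w1,-85,-10).round(1))
for f,(r0,c0,r1,c1) in(("w1",(80,210,125,270)),("w4",(50,205,100,290))):
    g=cv2.imread(f"pics/{f}.png",0)[r0:r1,c0:c1]
    ys,xs=np.where(g<40);print(f,xs.min()+c0,ys.min()+r0,xs.max()+c0,ys.max()+r0)
im=cv2.resize(cv2.imread("pics/w4.png")[40:140,190:310],None,fx=5,fy=5,interpolation=cv2.INTER_CUBIC)
for x,y,col in((-51,10,(0,0,255)),):
  for z in(118.5,146.5):
    q=(wproj(w,world(p,np.c_[x+9*np.cos(a),y+9*np.sin(a),0*a+z]))-[190,40])*5+2
    cv2.polylines(im,[q.astype(int)],True,col,1)
q=(wproj(w,world(p,[[-90.5,-15.5,117],[-90.5,-4.5,117],[-56.5,-4.5,117],[-56.5,15.5,117],[-45.5,15.5,117],[-45.5,-15.5,117]]))-[190,40])*5+2
cv2.polylines(im,[q.astype(int)],True,(255,255,0),1)
cv2.imwrite("pics/w4c.png",im)
```

```text
-51 10 [213.2  58.7 249.2  91.9]
-51 8 [216.2  58.5 252.   91.7]
-53 10 [213.2  61.7 249.2  94.6]
start [224.5  91.  258.9 120.8]
w1 228 90 254 115
w4 216 61 245 88
```

View pics/w4c.png

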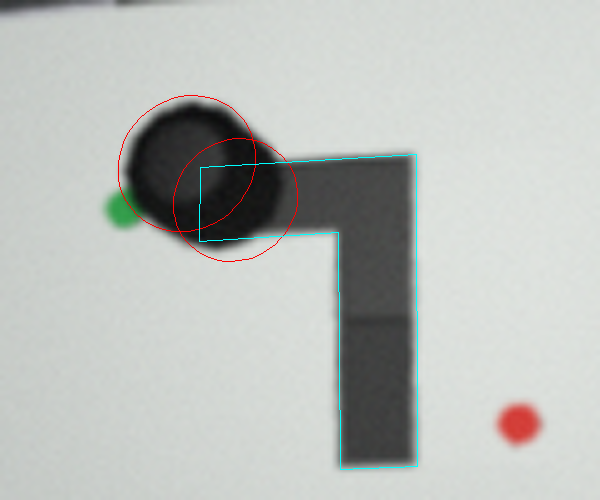

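The slot overlay fits, and the knob outline's centre (230.5,74.5) matches the locked prediction (231.2,75.3), so it is locked. Last look: the plate at its stops and the neighbours.

Run:
```python
from h import *
a=bot.capture("top")["color"];b=bot.capture("scene")["color"]
for n,i in(("top",a),("scene",b)):
    d=cv2.absdiff(i,cv2.imread(f"pics/{n}0.png")).max(2)
    print(n,[int((d[r]>40).sum()) for r in ((np.s_[220:290,150:215],np.s_[300:335,190:255],np.s_[185:225,380:412],np.s_[250:315,395:465]) if n=="top" else (np.s_[340:430,400:465],np.s_[265:335,415:490],np.s_[190:252,218:252],np.s_[165:212,256:310]))])
c=np.zeros((425,790,3),np.uint8);c[:,:400]=cv2.resize(a[185:355,230:390],(400,425),interpolation=cv2.INTER_CUBIC)
c[:320,405:785]=cv2.resize(b[180:340,240:430],(380,320),interpolation=cv2.INTER_CUBIC);cv2.imwrite("pics/end.png",c)
```

```text
top [0, 0, 0, 616]
scene [0, 0, 0, 0]
```

View pics/end.png

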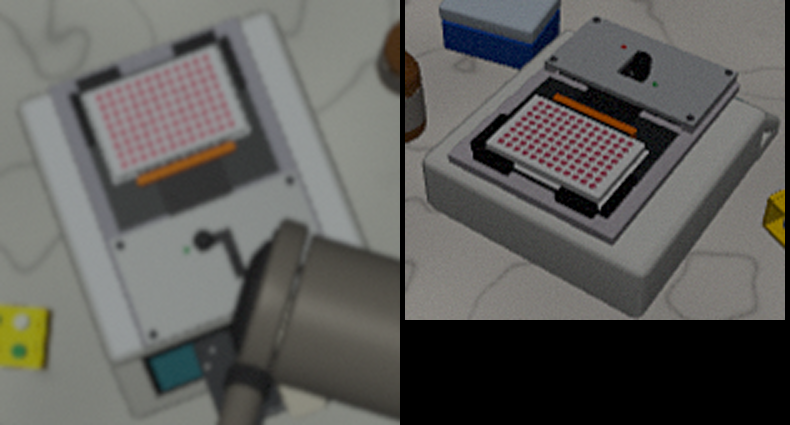

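The jaw at (186,163) bears on the plate, which sits back at its rear stops at (98,80) and (193,45). The knob is at the slot end (204,240), and no neighbour has moved: the changed pixels over the tip box in the top view are just the arm.

```bash
python3 -c "
from plant import bot
print(bot.close_job())"
```

```text
the job is handed in; nothing more can be done
None
```

The clamp is locked and the job handed in: the jaw pushed the plate back to its stops, the knob sits at the end of the short leg, the last pictures show the bottle, tip box and tube rack unmoved, and the last reading before the final pictures was 8.7 s of the 40 s allowed.

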